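# Change the swatch panel on show

## Robot

A 6-joint arm with a two-finger parallel gripper is mounted at the origin on the work surface. World frame = base frame: x ahead of the robot, y to its left, z up, the work surface at z = 0. Lengths are in m, angles in rad, forces in N, time in s.
With the tool pointing down it reaches from about 0.275 to 0.75 m from the base axis. Payload 10.2 kg.
Tool frame: the origin (TCP) lies at the centre of the arm's flange, where the gripper is bolted on; the fingertips stand 166 mm ahead of it and the grasp point (between the pads) lies 147 mm ahead of it (bot.tips_ahead is the distance from the TCP to the fingertips, in m); z points along the fingers, y is the line along which they close (so a half turn about z gives the same grasp; the last joint's range is limited). The gripper opens to 88 mm and grips with 3 to 60 N. Pads are 18 mm wide; open, the fingers measure 123 mm over their backs; the gripper's body (75 mm by 187 mm) begins 45 mm behind the grasp point.
Start: joints at [1.051, 0.313, 1.498, -0, 1.331, -0.223], TCP at [0.154, 0.502, 0.405] pointing down, gripper open.
Joint ranges: [-2.94, 2.94], [-0.97, 2.17], [0.19, 2.56], [-1.23, 4.37], [0.02, 3.11], [-2.88, 2.88]. Speed limits (rad/s): [2.39, 2.39, 3.01, 3.14, 3.14, 3.14].

## Interface

Orientations are given as a unit quaternion [x, y, z, w].
In Python, from cell import observe, get_image, get_calibration, sign_off, bot gives the robot as it stands.
- The arm moves only by the tool carry_out, never from a script. Its argument "moves" is a list of rows, each an object with "rotation": the turn, a rotation vector about the tool's x, y, z in rad, a list of three; "translation": the shift along the tool's x, y, z in cm, a list of three; "grip": the closure, from -1 (fully open) to 1 (shut). A call has 1 to 20 rows; each row is the pose to reach, as a shift and turn from the pose commanded when the call began, along the tool's axes at that moment; what a row does not reach only later rows make up. A row lasts 1/10 s, in which the tool goes at most 50 mm and 8.59 degrees, less where a joint would pass 70% of its speed; a pose out of reach is approached as far as the arm can. A call with a gripper value outside its range is refused whole. The fingers move at their own pace and stop on an object; "newtons" is the grip in N (left out, the last holds). Time passes only in rows, so rows that repeat a pose let the fingers close. It gives the time, the measured TCP pose, the force, the opening and the grip force at its end, in the units of the state.
- observe(): the state, without advancing time (a new reading comes with each control period).
- get_image(name): name is "scene" or "side" or "wrist"; returns the picture (420x560x3 uint8, blue, green, red); there is no depth.
- get_calibration(name): a dict with "fx", "fy", "cx", "cy" (pixels), "extrinsics" (4x4, takes a point from world to camera coordinates). Camera axes: x right, y down, z forward; pixel columns grow to the right and rows downward; lengths in m; the calibration is good to about 2 mm. The wrist camera is an equidistant fisheye: a pixel r from the principal point sees the ray r / f radians off the axis. A picture is of the moment at which its call begins: read the wrist's pose just before it. get_calibration takes no time and is no camera call; for the wrist camera it gives the pose at the moment of the call.
- sign_off(): hands the job in; it is judged then, once.
The state is a dict: "time": time; "qpos": joint angles; "qvel": joint speeds; "joint_torque": joint torques, N m; "tool_pos": TCP position; "eef_rot": TCP orientation; "force": force on the tool from outside, world axes, zero at the start; "wrist_torque": the same for the moment, N m; "gripper_width": finger opening in m; "gripper_force": force on a finger pad.
Only numpy, scipy, OpenCV 4.12 (cv2) and the standard library are available. Lean on these libraries where they do the work, as an engineer would, in place of code of your own. Each camera call takes 0.05 s, during which the arm holds its last target. There are 200 camera calls.

## Task

Change the nail-colour panel on show: first slide the blue swatch panel up out of the black display stand and put it away in the free slot of the white rack marked by the blue tabs, then slide the pink panel up out of the rack and stand it in the black display stand. Both must end fully down in their slots; keep them upright, lower them in rather than dropping them, and leave the green and yellow panels and everything else on the counter where they are.

Things in the scene. Friction and masses are not known exactly. Their poses are not given: they have to be found in the camera images.
- blue_panel: flat blue swatch panel 120 mm wide, 110 tall, 8 thick, with a white field of coloured nail tips on both faces (alike, either may face forward; tips 1.5 mm proud; top 25 mm plain); 140 g; stands upright on its long edge; origin: middle of its bottom edge, x: across its thickness, y: along its width, z: up. At the start it is in the display stand.
- pink_panel: flat pink swatch panel 120 mm wide, 110 tall, 8 thick, with a white field of coloured nail tips on both faces (alike, either may face forward; tips 1.5 mm proud; top 25 mm plain); 140 g; stands upright on its long edge; origin: middle of its bottom edge, x: across its thickness, y: along its width, z: up. At the start it is in one of the four slots of the rack.
- green_panel: flat green swatch panel 120 mm wide, 110 tall, 8 thick, with a white field of coloured nail tips on both faces (alike, either may face forward; tips 1.5 mm proud; top 25 mm plain); 140 g; stands upright on its long edge; origin: middle of its bottom edge, x: across its thickness, y: along its width, z: up. Stays in the rack.
- yellow_panel: flat yellow swatch panel 120 mm wide, 110 tall, 8 thick, with a white field of coloured nail tips on both faces (alike, either may face forward; tips 1.5 mm proud; top 25 mm plain); 140 g; stands upright on its long edge; origin: middle of its bottom edge, x: across its thickness, y: along its width, z: up. Stays in the rack.
- rack: white rack fixed to the counter, grey base 192 x 150 x 12 mm, four upright slots at x = -75, -25, 25, 75 mm, each along y. Slot floors at z = 12 mm. A slot is 11 mm wide and 36 deep, its walls hold only the panel's ends (|y| 35 to 61 mm); mouths flare to about 24 mm at z = 64 mm; end stops at y = +-63.5 mm, also flared. Origin: centre of the underside
- home_tab: blue tabs and blue floor strip marking the one empty rack slot, home of the blue panel: blue blocks 20 mm wide, 34 tall at both ends of the slot (y = +-71 mm). Origin: centre of the slot's floor, where the bottom middle of the panel should come; x: across the slot, y: along it, z: up
- stand: black display stand fixed to the counter, base 76 x 152 mm and 30 mm tall with a pink band, one upright slot of the same shape as the rack's (11 mm wide, 36 mm deep, flared mouth up to z = 82 mm, end stops at y = +-63.5 mm). Origin: centre of the underside; x: across the slot, y: along it
- stand_slot (a point): centre of the floor of the stand's slot, 30 mm above the counter, where the bottom middle of the panel should come; axes as the stand's
- jar_a: round red nail-colour jar with a silver cap, 41 mm across and 54 mm tall, 90 g; a bystander; origin: centre of its underside
- jar_b: round purple nail-colour jar with a silver cap, 41 mm across and 54 mm tall, 90 g; a bystander; origin: centre of its underside
- jar_c: round turquoise nail-colour jar with a silver cap, 41 mm across and 54 mm tall, 90 g; a bystander; origin: centre of its underside
- jar_d: round orange nail-colour jar with a silver cap, 41 mm across and 54 mm tall, 90 g; a bystander; origin: centre of its underside
- bottle: amber pump bottle with a white pump, 49 mm across and 132 mm tall, 200 g; a bystander beside the stand; origin: centre of its underside
- flag: counter flag: dark round foot 68 mm across, thin steel rod, and a pink disc 44 mm across at the top; 342 mm tall, 0.7 kg; a loose bystander between rack and stand; origin: centre of its underside
- brush: dusting brush 150 mm long lying on the counter; a bystander; origin: on its axis near its middle, underside
Things that resemble listed ones, but are neither listed nor needed, are in the scene too. There is more than one size of the pink_panel; the one meant has the size given above.

How it is judged:
By the outcome, as a careful person would: the job done as asked, in the order asked, and still so for the second after the job is handed in, with the robot touching nothing.
It also fails if it takes over 67 s, if anything falls off the work surface, if the arm or the gripper's body presses on something with over 40 N, if the wrist force passes 120 N, or if a joint passes its speed limit or range.

## Working session

There is one attempt and no reset: what is moved stays moved. The work goes in short steps, Python scripts to look and compute and a tool call to move; the robot and the scene stay as the last step left them, time stands still between calls to the robot, and variables do not carry over. Pictures are saved under pics/ and viewed, at most 10 in all, crops included, and the job is handed in when it is done.

Besides the shell and the picture viewer there is one more tool, called after ">>>" as name([rows], argument=value, ...), one row to a line, values as JSON. carry_out: Moves the arm, as the interface text tells. Its arguments: {"type":"object","properties":{"moves":{"type":"array"},"newtons":{"type":"number"}},"required":["moves"]}

```bash
mkdir -p pics; ls; python3 - <<'E'
from cell import *
import cv2,numpy as np
for n in("scene","side"):
    im=get_image(n);cv2.imwrite(f"pics/{n}0.png",im)
    c=get_calibration(n);print(n,{k:np.round(v,3).tolist() for k,v in c.items()})
s=observe();print(s)
print([a for a in dir(bot) if a[0]!='_'])
E
```

```text
pics
scene {'fx': 387.166, 'fy': 387.166, 'cx': 287.254, 'cy': 206.522, 'extrinsics': [[-0.821, 0.57, 0.017, 0.386], [0.371, 0.556, -0.744, -0.116], [-0.433, -0.604, -0.668, 1.413], [0.0, 0.0, 0.0, 1.0]]}
side {'fx': 416.209, 'fy': 416.209, 'cx': 274.532, 'cy': 210.819, 'extrinsics': [[0.862, -0.507, 0.002, -0.392], [-0.326, -0.557, -0.764, 0.169], [0.389, 0.658, -0.645, 0.924], [0.0, 0.0, 0.0, 1.0]]}
{'time': 0.1, 'qpos': array([ 1.05062300e+00,  3.13404248e-01,  1.49833421e+00,  3.21720170e-05,
        1.33099298e+00, -2.23368749e-01]), 'qvel': array([ 0.00063437, -0.00069767, -0.00149498,  0.0011219 , -0.001471  ,
        0.00050107]), 'joint_torque': array([ 1.57954335e-03, -4.02811861e+01, -2.52639949e+01,  6.95043756e-02,
        3.42771190e-02, -6.75977640e-05]), 'tool_pos': array([0.15352562, 0.5020251 , 0.40422309]), 'eef_rot': array([ 1.47861934e-01,  9.89007848e-01, -5.24821471e-04, -2.21398056e-04]), 'force': array([-0.10133999, -0.36257847,  0.48219533]), 'wrist_torque': array([-0.02805417,  0.00659889,  0.07005578]), 'gripper_force': 0.0, 'gripper_width': 0.08804586747341799}
['PlanningError', 'tips_ahead']
```

View pics/scene0.png

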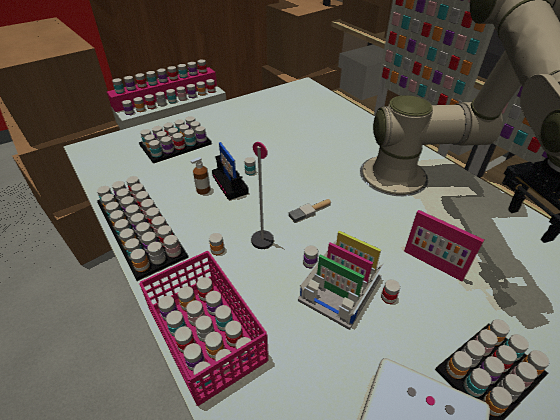

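View pics/side0.png

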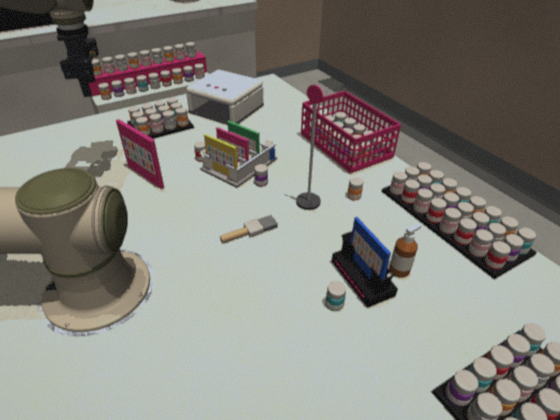

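The scene view shows the blue panel in the black stand at (229,160), or (370,248) in the side view. The rack is at (340,285), side (238,152), and holds yellow, pink and green, with the blue-tabbed free slot at its outer side.

Things that could be taken for the pink panel:
- The rack panel at scene (347,262) / side (233,143).
- The larger panel standing on the counter at scene (443,245) / side (140,153).
- The pink basket at (205,320) and the pink shelf at (160,90).

I choose the rack panel. I'll check it in one close crop.

```bash
python3 - <<'E'
import cv2,numpy as np
a=cv2.imread("pics/scene0.png");b=cv2.imread("pics/side0.png")
def cr(im,x,y,w,h): return cv2.resize(im[y:y+h,x:x+w],(400,300),interpolation=cv2.INTER_CUBIC)
m=np.vstack([np.hstack([cr(a,290,222,112,84+0),cr(a,190,125,100,75)]),np.hstack([cr(b,185,110,100,75),cr(b,320,210,120,90)])])
cv2.imwrite("pics/crop0.png",m)
E
```

```text
(no output)
```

View pics/crop0.png

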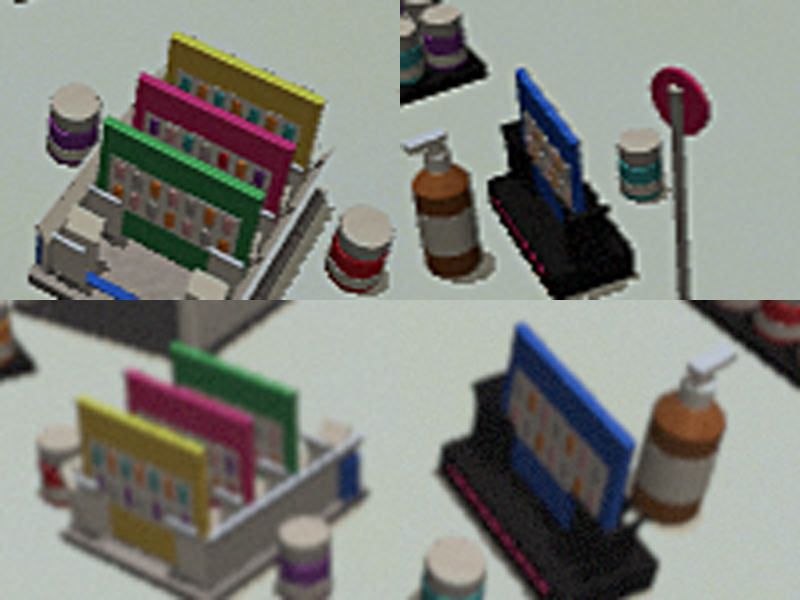

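The crop confirms the rack's pink panel is the same size as green and yellow, and sits between them. The home slot with the blue strip lies next to green, at the outer end.

```bash
cat > h.py <<'E'
import numpy as np,cv2
from cell import *
from scipy.spatial.transform import Rotation as R
def ray(c,u,v,fish=False):
    E=np.array(c["extrinsics"]);x=np.array([(u-c["cx"])/c["fx"],(v-c["cy"])/c["fy"]])
    if fish:
        r=np.linalg.norm(x);d=np.r_[x/r*np.sin(r),np.cos(r)] if r>0 else np.array([0,0,1.])
    else: d=np.r_[x,1]
    return -E[:3,:3].T@E[:3,3],E[:3,:3].T@d
def onz(c,u,v,z,fish=False):
    o,d=ray(c,u,v,fish);return o+d*(z-o[2])/d[2]
def delta(p,yaw_y):
    """shift (cm, tool axes at now) & turn (rad) to TCP at p, tool down, closing axis at world angle yaw_y"""
    s=observe();r=R.from_quat(s["eef_rot"]);
    z=np.array([0,0,-1.]);best=None
    for a in(yaw_y,yaw_y+np.pi):
        y=np.array([np.cos(a),np.sin(a),0]);x=np.cross(y,z)
        rv=(r.inv()*R.from_matrix(np.c_[x,y,z])).as_rotvec()
        if best is None or np.linalg.norm(rv)<np.linalg.norm(best): best=rv
    return np.round(r.inv().apply(np.array(p)-s["tool_pos"])*100,2),np.round(best,3)
E
python3 - <<'E'
from h import *
A=get_calibration("scene");B=get_calibration("side")
def S(x,y):return 290+x/3.571,222+y/3.571
def S2(x,y):return 190+(x-400)/4,125+y/4
def T(x,y):return 185+x/4,110+(y-300)/4
def T2(x,y):return 320+(x-400)/3.333,210+(y-300)/3.333
L={"blue":(.14,S2,[(517,69),(580,107)],T2,[(518,323),(633,443)]),
"pink":(.122,S,[(138,73),(296,145)],T,[(126,370),(252,410)]),
"green":(.122,S,[(105,119),(264,193)],T,[(173,342),(299,389)]),
"yellow":(.122,S,[(173,33),(324,102)],T,[(79,399),(208,448)])}
for n,(z,f,p,g,q) in L.items():
    a=[onz(A,*f(*t),z)[:2] for t in p];b=[onz(B,*g(*t),z)[:2] for t in q]
    for k in(a,b):
        d=k[1]-k[0];print(n,np.round(k[0],4),np.round(k[1],4),"mid",np.round((k[0]+k[1])/2,4),"L",round(np.hypot(*d),4),"ang",round(np.degrees(np.arctan2(d[1],d[0])),1))
for n,u,v in [("flagfoot",262,240)]: print(n,onz(A,u,v,.01))
print("flag side",onz(B,308,201,.01),"disc",onz(A,260,150,.32),onz(B,315,94,.32))
print("bottle",onz(A,203,189,0.01),"turq",onz(A,250,170,.02),"brush",onz(A,310,210,.01),"bigpink top",onz(A,417,214,.12),onz(A,481,242,.12))
E
```

```text
blue [ 0.5171 -0.3364] [ 0.5006 -0.258 ] mid [ 0.5088 -0.2972] L 0.0802 ang 101.8
blue [ 0.5272 -0.2197] [ 0.5173 -0.338 ] mid [ 0.5222 -0.2789] L 0.1187 ang -94.8
pink [0.4896 0.2105] [0.4422 0.3227] mid [0.4659 0.2666] L 0.1218 ang 112.9
pink [0.4438 0.3184] [0.4971 0.2204] mid [0.4705 0.2694] L 0.1116 ang -61.4
green [0.5362 0.2314] [0.4888 0.3406] mid [0.5125 0.286 ] L 0.1191 ang 113.5
green [0.4924 0.3399] [0.5404 0.2297] mid [0.5164 0.2848] L 0.1202 ang -66.5
yellow [0.4426 0.1938] [0.3982 0.3053] mid [0.4204 0.2496] L 0.12 ang 111.7
yellow [0.3971 0.2967] [0.4472 0.1903] mid [0.4222 0.2435] L 0.1176 ang -64.8
flagfoot [0.57363213 0.01773165 0.01      ]
flag side [0.56632332 0.00759748 0.01      ] disc [0.56533866 0.01076959 0.32      ] [0.56661985 0.009628   0.32      ]
bottle [ 0.6146478  -0.29501869  0.01      ] turq [ 0.43276231 -0.28819723  0.02      ] brush [ 0.375315   -0.00813542  0.01      ] bigpink top [0.21456175 0.26336332 0.12      ] [0.1581453  0.42893733 0.12      ]
```

```bash
python3 - <<'E'
from h import *
s=observe();r=R.from_quat(s["eef_rot"]);print(r.as_matrix().round(3))
c=get_calibration("wrist");E=np.array(c["extrinsics"]);cam=-E[:3,:3].T@E[:3,3]
print({k:c[k] for k in("fx","cx","cy")},"cam in tool",r.inv().apply(cam-s["tool_pos"]),"axis in tool",r.inv().apply(E[2,:3]))
print(delta([.52,-.279,.405],np.radians(5)))
E
```

```text
[[-0.956  0.292 -0.001]
 [ 0.292  0.956 -0.001]
 [ 0.    -0.001 -1.   ]]
{'fx': 325.19226210127806, 'cx': 280.93399056227133, 'cy': 209.48972809422818} cam in tool [0.06626735 0.00053419 0.01989487] axis in tool [-2.58926492e-01 -5.42785575e-04  9.65896877e-01]
(array([-5.789e+01, -6.397e+01, -2.000e-02]), array([-1.000e-03,  0.000e+00,  1.187e+00]))
```

>>> carry_out([
  {"rotation": [0,0,1.187],"translation": [-57.9,-64.0,0],"grip": -0.3},
  {"rotation": [0,0,1.187],"translation": [-57.9,-64.0,0],"grip": -0.3},
  {"rotation": [0,0,1.187],"translation": [-57.9,-64.0,0],"grip": -0.3},
  {"rotation": [0,0,1.187],"translation": [-57.9,-64.0,0],"grip": -0.3},
  {"rotation": [0,0,1.187],"translation": [-57.9,-64.0,0],"grip": -0.3},
  {"rotation": [0,0,1.187],"translation": [-57.9,-64.0,0],"grip": -0.3},
  {"rotation": [0,0,1.187],"translation": [-57.9,-64.0,0],"grip": -0.3},
  {"rotation": [0,0,1.187],"translation": [-57.9,-64.0,0],"grip": -0.3},
  {"rotation": [0,0,1.187],"translation": [-57.9,-64.0,0],"grip": -0.3},
  {"rotation": [0,0,1.187],"translation": [-57.9,-64.0,0],"grip": -0.3},
  {"rotation": [0,0,1.187],"translation": [-57.9,-64.0,0],"grip": -0.3},
  {"rotation": [0,0,1.187],"translation": [-57.9,-64.0,0],"grip": -0.3},
  {"rotation": [0,0,1.187],"translation": [-57.9,-64.0,0],"grip": -0.3},
  {"rotation": [0,0,1.187],"translation": [-57.9,-64.0,0],"grip": -0.3},
  {"rotation": [0,0,1.187],"translation": [-57.9,-64.0,0],"grip": -0.3},
  {"rotation": [0,0,1.187],"translation": [-57.9,-64.0,0],"grip": -0.3},
  {"rotation": [0,0,1.187],"translation": [-57.9,-64.0,0],"grip": -0.3},
  {"rotation": [0,0,1.187],"translation": [-57.9,-64.0,0],"grip": -0.3},
  {"rotation": [0,0,1.187],"translation": [-57.9,-64.0,0],"grip": -0.3},
  {"rotation": [0,0,1.187],"translation": [-57.9,-64.0,0],"grip": -0.3},
])

```text
time: 2.1
tool_pos: [0.5199, -0.2787, 0.4044]
eef_rot: [0.676, 0.737, 0.0, -0.001]
force: [0.5, 0.2, 0.9]
gripper_width: 0.0573
gripper_force: 0.0
```

```bash
python3 - <<'E'
from h import *
s=observe();print(s["time"],s["tool_pos"],s["gripper_width"],s["qpos"].round(2),s["qvel"].round(3))
print(get_calibration("wrist")["extrinsics"])
im=get_image("wrist");cv2.imwrite("pics/w1.png",im)
E
```

```text
2.1 [ 0.51989163 -0.27870988  0.40437736] 0.05733661756541868 [-0.69  0.46  1.29  0.    1.39 -0.78] [ 0.016 -0.023  0.011 -0.001  0.    -0.001]
[[ 0.9961102   0.08810518 -0.00139171 -0.49314265]
 [ 0.0854565  -0.96207217  0.25906434 -0.34760499]
 [ 0.02148599 -0.25817556 -0.96585906  0.30558466]
 [ 0.          0.          0.          1.        ]]
```

View pics/w1.png

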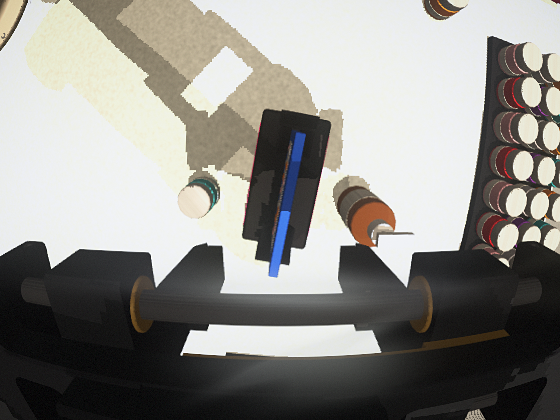

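The wrist view shows the blue panel's top edge running from (299,132) to (274,276) in the stand. The bottle is at (370,220) and the turquoise jar at (200,195), both clear of it.

```bash
cat >> h.py <<'E'
def top_edge(im,c,lo,hi,z,box=None,smin=120,vmin=50,draw=None):
    h=cv2.cvtColor(im,cv2.COLOR_BGR2HSV);m=cv2.inRange(h,(lo,smin,vmin),(hi,255,255))
    if box: k=np.zeros_like(m);k[box[1]:box[3],box[0]:box[2]]=1;m*=k
    n,l,st,_=cv2.connectedComponentsWithStats(m,connectivity=8);i=1+np.argmax(st[1:,4]);v,u=np.nonzero(l==i)
    P=np.array([onz(c,a,b,z,True)[:2] for a,b in zip(u,v)])*1000
    (cx,cy),wh,_=r=cv2.minAreaRect(P.astype(np.float32));b=cv2.boxPoints(r)
    e=[b[1]-b[0],b[2]-b[1]];d=max(e,key=np.linalg.norm);a=np.degrees(np.arctan2(d[1],d[0]))%180
    d=d/np.linalg.norm(d);n_=np.array([d[1],-d[0]]);q=(P-[cx,cy])@np.c_[d,n_]
    ctr=[]
    for t in np.arange(-50,51,10):
        w=q[abs(q[:,0]-t)<5,1]
        if len(w): ctr.append((int(t),round(w.min(),1),round(w.max(),1)))
    return np.array([cx,cy])/1000,sorted(wh),a,n_,ctr
E
python3 - <<'E'
from h import *
im=cv2.imread("pics/w1.png");c=get_calibration("wrist")
for v in(50,130):
    for x in top_edge(im,c,100,130,.14,vmin=v): print(x)
E
```

```text
[ 0.52352893 -0.27571411]
[10.350290298461914, 119.8297119140625]
85.78817
[ 0.9972993  -0.07344405]
[(-50, np.float64(-5.2), np.float64(3.1)), (-40, np.float64(-5.2), np.float64(3.4)), (-30, np.float64(-4.9), np.float64(3.6)), (-20, np.float64(-4.8), np.float64(3.8)), (-10, np.float64(-4.5), np.float64(4.0)), (0, np.float64(-4.3), np.float64(4.1)), (10, np.float64(-4.5), np.float64(4.0)), (20, np.float64(-4.2), np.float64(4.4)), (30, np.float64(-3.9), np.float64(4.8)), (40, np.float64(-3.5), np.float64(5.1)), (50, np.float64(-5.0), np.float64(5.1))]
[ 0.52063275 -0.30656317]
[8.127546310424805, 57.90128707885742]
84.52587
[ 0.9954394  -0.09539617]
[(-30, np.float64(-3.4), np.float64(3.5)), (-20, np.float64(-4.1), np.float64(4.1)), (-10, np.float64(-4.0), np.float64(4.0)), (0, np.float64(-4.1), np.float64(4.0)), (10, np.float64(-4.0), np.float64(4.0)), (20, np.float64(-3.9), np.float64(4.0)), (30, np.float64(-3.9), np.float64(3.9))]
```

```bash
python3 - <<'E'
from h import *
print(delta([.5235,-.2757,.284],np.radians(-5.4)))
E
```

```text
(array([ 0.22,  0.39, 12.08]), array([-0.   , -0.   ,  0.182]))
```

>>> carry_out([
  {"rotation": [0,0,0.09],"translation": [0.22,0.39,1],"grip": -0.3},
  {"rotation": [0,0,0.182],"translation": [0.22,0.39,3],"grip": -0.3},
  {"rotation": [0,0,0.182],"translation": [0.22,0.39,6],"grip": -0.3},
  {"rotation": [0,0,0.182],"translation": [0.22,0.39,9],"grip": -0.3},
  {"rotation": [0,0,0.182],"translation": [0.22,0.39,11],"grip": -0.3},
  {"rotation": [0,0,0.182],"translation": [0.22,0.39,12.1],"grip": -0.3},
  {"rotation": [0,0,0.182],"translation": [0.22,0.39,12.1],"grip": -0.3},
  {"rotation": [0,0,0.182],"translation": [0.22,0.39,12.1],"grip": 1},
  {"rotation": [0,0,0.182],"translation": [0.22,0.39,12.1],"grip": 1},
  {"rotation": [0,0,0.182],"translation": [0.22,0.39,12.1],"grip": 1},
  {"rotation": [0,0,0.182],"translation": [0.22,0.39,12.1],"grip": 1},
  {"rotation": [0,0,0.182],"translation": [0.22,0.39,12.1],"grip": 1},
  {"rotation": [0,0,0.182],"translation": [0.22,0.39,12.1],"grip": 1},
  {"rotation": [0,0,0.182],"translation": [0.22,0.39,12.1],"grip": 1},
], newtons=25)

```text
time: 3.55
tool_pos: [0.5237, -0.2768, 0.2838]
eef_rot: [0.74, 0.673, -0.0, -0.0]
force: [-0.5, 0.5, -0.3]
gripper_width: 0.008
gripper_force: 25.0
```

>>> carry_out([
  {"rotation": [0,0,0],"translation": [0,0,-1],"grip": 1},
  {"rotation": [0,0,0],"translation": [0,0,-2.5],"grip": 1},
  {"rotation": [0,0,0],"translation": [0,0,-4.5],"grip": 1},
  {"rotation": [0,0,0],"translation": [0,0,-6.5],"grip": 1},
  {"rotation": [0,0,0],"translation": [0,0,-9],"grip": 1},
  {"rotation": [0,0,0],"translation": [0,0,-12],"grip": 1},
  {"rotation": [0,0,0],"translation": [0,0,-14],"grip": 1},
  {"rotation": [0,0,0],"translation": [0,0,-15],"grip": 1},
  {"rotation": [0,0,0],"translation": [0,0,-15],"grip": 1},
])

```text
time: 4.45
tool_pos: [0.5237, -0.2767, 0.4349]
eef_rot: [0.74, 0.673, 0.0, 0.001]
force: [-0.3, 1.0, -2.1]
gripper_width: 0.0081
gripper_force: 25.0
```

```bash
python3 - <<'E'
from h import *
s=observe();print(s["tool_pos"],s["gripper_width"],s["force"],s["qpos"].round(2))
print(delta([.38,-.05,.434],np.radians(0)))
print(delta([.46,.27,.434],np.radians(23)))
im=get_image("wrist");cv2.imwrite("pics/w2.png",im)
cv2.imwrite("pics/side2.png",get_image("side"))
E
```

```text
[ 0.52369654 -0.27670168  0.43486746] 0.0080682821594655 [-0.2525054   1.01255474 -2.09454648] [-0.68  0.45  1.23  0.    1.46 -0.59]
(array([ 21.21, -16.45,   0.04]), array([ 0.002,  0.001, -0.095]))
(array([ 5.382e+01, -1.153e+01,  1.000e-02]), array([ 0.001,  0.001, -0.496]))
```

>>> carry_out([
  {"rotation": [0,0,0],"translation": [2,-1.6,0],"grip": 1},
  {"rotation": [0,0,0],"translation": [5,-3.9,0],"grip": 1},
  {"rotation": [0,0,0],"translation": [9,-7,0],"grip": 1},
  {"rotation": [0,0,0],"translation": [13,-10.1,0],"grip": 1},
  {"rotation": [0,0,-0.03],"translation": [17,-13.2,0],"grip": 1},
  {"rotation": [0,0,-0.07],"translation": [21.2,-16.4,0],"grip": 1},
  {"rotation": [0,0,-0.12],"translation": [25,-17.2,0],"grip": 1},
  {"rotation": [0,0,-0.17],"translation": [29,-17.6,0],"grip": 1},
  {"rotation": [0,0,-0.22],"translation": [33,-17.8,0],"grip": 1},
  {"rotation": [0,0,-0.27],"translation": [36.1,-17.8,0],"grip": 1},
  {"rotation": [0,0,-0.33],"translation": [38.7,-15.3,0],"grip": 1},
  {"rotation": [0,0,-0.38],"translation": [41.3,-12.8,0],"grip": 1},
  {"rotation": [0,0,-0.43],"translation": [43.8,-10.3,0],"grip": 1},
  {"rotation": [0,0,-0.47],"translation": [46.4,-7.8,0],"grip": 1},
  {"rotation": [0,0,-0.49],"translation": [48,-6.2,0],"grip": 1},
  {"rotation": [0,0,-0.496],"translation": [48.9,-5.3,0],"grip": 1},
  {"rotation": [0,0,-0.496],"translation": [48.9,-5.3,0],"grip": 1},
  {"rotation": [0,0,-0.496],"translation": [48.9,-5.3,0],"grip": 1},
])

```text
time: 6.35
tool_pos: [0.5172, 0.2149, 0.4327]
eef_rot: [0.552, 0.834, -0.001, -0.001]
force: [0.1, -0.4, -1.5]
gripper_width: 0.0074
gripper_force: 25.0
```

```bash
python3 - <<'E'
from h import *
s=observe();print(s["tool_pos"],s["gripper_width"],s["force"],s["qpos"].round(2))
im=get_image("wrist");cv2.imwrite("pics/w3.png",im)
c=get_calibration("wrist")
for n,lo,hi,b in(("yellow",20,35,None),("green",50,85,None),("pink",160,178,None)):
    print(n)
    for x in top_edge(im,c,lo,hi,.122,b): print(x)
E
```

```text
[0.51715038 0.21486887 0.43271321] 0.00741897477394754 [ 0.07797332 -0.38234703 -1.5485103 ] [ 0.18  0.37  1.34 -0.    1.43 -0.22]
yellow
[0.42825867 0.25227837]
[22.744043350219727, 118.84044647216797]
111.48729
[-0.93049884 -0.36629474]
[(-50, np.float64(-9.4), np.float64(11.3)), (-40, np.float64(-11.4), np.float64(10.9)), (-30, np.float64(-2.6), np.float64(10.7)), (-20, np.float64(-2.8), np.float64(11.4)), (-10, np.float64(-2.9), np.float64(11.2)), (0, np.float64(-3.0), np.float64(10.2)), (10, np.float64(-3.1), np.float64(10.1)), (20, np.float64(-3.1), np.float64(10.2)), (30, np.float64(-3.0), np.float64(10.3)), (40, np.float64(-11.4), np.float64(10.4)), (50, np.float64(-11.3), np.float64(9.8))]
green
[0.51431055 0.28649173]
[7.768266201019287, 118.57057189941406]
111.831024
[-0.92828465 -0.3718704 ]
[(-50, np.float64(-3.4), np.float64(3.0)), (-40, np.float64(-3.6), np.float64(2.8)), (-30, np.float64(-3.8), np.float64(3.5)), (-20, np.float64(-3.9), np.float64(3.3)), (-10, np.float64(-3.4), np.float64(3.9)), (0, np.float64(-3.6), np.float64(3.6)), (10, np.float64(-3.1), np.float64(3.4)), (20, np.float64(-3.5), np.float64(3.1)), (30, np.float64(-3.8), np.float64(3.6)), (40, np.float64(-3.9), np.float64(3.4)), (50, np.float64(-3.7), np.float64(3.0))]
pink
[0.76874976 0.28167712]
[128.5509490966797, 218.46250915527344]
22.268642
[ 0.37894973 -0.92541724]
[(-50, np.float64(-64.1), np.float64(64.1)), (-40, np.float64(-64.3), np.float64(64.3)), (-30, np.float64(-62.7), np.float64(63.1)), (-20, np.float64(-61.1), np.float64(46.3)), (-10, np.float64(-59.5), np.float64(47.0)), (0, np.float64(-57.8), np.float64(51.6)), (10, np.float64(-56.0), np.float64(57.7)), (20, np.float64(-53.0), np.float64(62.2)), (30, np.float64(-49.9), np.float64(-16.7)), (40, np.float64(-45.6), np.float64(-14.3)), (50, np.float64(-41.2), np.float64(-10.5))]
```

View pics/w3.png

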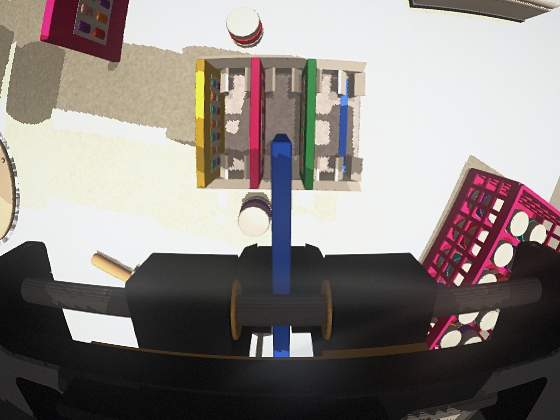

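The view shows yellow at column 202, pink at 255, green at 310, and the blue strip of the home slot at column 344, rows 75–175. The held blue panel is straight at column 281.

```bash
python3 - <<'E'
from h import *
im=cv2.imread("pics/w3.png");c=get_calibration("wrist");s=observe()
for n,lo,hi,b,z in(("pink",160,178,(240,50,270,195),.122),("strip",100,130,(330,60,365,195),.012),("held",100,130,(265,130,300,240),None)):
    if z is None: z=s["tool_pos"][2]-.144
    print(n)
    for x in top_edge(im,c,lo,hi,z,b): print(x)
E
```

```text
pink
[0.4700358  0.26848651]
[12.081171989440918, 118.37339782714844]
111.5523
[-0.9300827 -0.3673503]
[(-50, np.float64(-5.9), np.float64(5.8)), (-40, np.float64(-6.0), np.float64(5.6)), (-30, np.float64(-2.9), np.float64(6.0)), (-20, np.float64(-3.1), np.float64(6.0)), (-10, np.float64(-3.3), np.float64(5.7)), (0, np.float64(-3.5), np.float64(5.5)), (10, np.float64(-3.6), np.float64(5.4)), (20, np.float64(-3.0), np.float64(5.2)), (30, np.float64(-3.1), np.float64(5.1)), (40, np.float64(-6.0), np.float64(5.0)), (50, np.float64(-6.0), np.float64(4.9))]
strip
[0.56102063 0.30562286]
[9.257292747497559, 117.17646789550781]
111.69034
[-0.929195 -0.36959 ]
[(-50, np.float64(-3.6), np.float64(-2.1)), (-40, np.float64(-3.9), np.float64(3.6)), (-30, np.float64(-4.2), np.float64(4.6)), (-20, np.float64(-4.2), np.float64(4.3)), (-10, np.float64(-3.7), np.float64(4.2)), (0, np.float64(-4.1), np.float64(3.8)), (10, np.float64(-4.3), np.float64(3.5)), (20, np.float64(-3.7), np.float64(4.2)), (30, np.float64(-4.2), np.float64(3.8)), (40, np.float64(-4.6), np.float64(3.4)), (50, np.float64(-4.1), np.float64(-2.6))]
held
[0.50078659 0.25340948]
[7.632134914398193, 41.99479293823242]
113.06039
[-0.92009264 -0.39170098]
[(-20, np.float64(-3.8), np.float64(3.8)), (-10, np.float64(-3.8), np.float64(3.8)), (0, np.float64(-3.5), np.float64(3.5)), (10, np.float64(-3.6), np.float64(3.6)), (20, np.float64(-3.6), np.float64(3.7))]
```

```bash
python3 - <<'E'
from h import *
print(delta([.5614,.3043,.433],np.radians(21.7)))
E
```

```text
(array([6.52, 7.58, 0.01]), array([-0.001, -0.   ,  0.022]))
```

>>> carry_out([
  {"rotation": [0,0,0.022],"translation": [1.2,1.4,0],"grip": 1},
  {"rotation": [0,0,0.022],"translation": [3.2,3.8,0],"grip": 1},
  {"rotation": [0,0,0.022],"translation": [5.4,6.2,0],"grip": 1},
  {"rotation": [0,0,0.022],"translation": [6.5,7.6,0],"grip": 1},
  {"rotation": [0,0,0.022],"translation": [6.52,7.58,0],"grip": 1},
  {"rotation": [0,0,0.022],"translation": [6.52,7.58,2],"grip": 1},
  {"rotation": [0,0,0.022],"translation": [6.52,7.58,5],"grip": 1},
  {"rotation": [0,0,0.022],"translation": [6.52,7.58,8],"grip": 1},
  {"rotation": [0,0,0.022],"translation": [6.52,7.58,9.8],"grip": 1},
  {"rotation": [0,0,0.022],"translation": [6.52,7.58,10.1],"grip": 1},
  {"rotation": [0,0,0.022],"translation": [6.52,7.58,10.1],"grip": 1},
])

```text
time: 7.5
tool_pos: [0.5616, 0.3039, 0.3334]
eef_rot: [0.562, 0.827, 0.0, 0.0]
force: [0.1, 0.5, 0.0]
gripper_width: 0.0078
gripper_force: 25.0
```

```bash
python3 - <<'E'
from h import *
s=observe();print(s["tool_pos"],s["gripper_width"],s["force"])
print(delta([.5614,.3043,.266],np.radians(21.7)))
a=get_image("scene")[200:320,280:420];w=get_image("wrist")
cv2.imwrite("pics/m4.png",np.hstack([cv2.resize(a,(490,420),interpolation=3),w[:,130:430]]))
E
```

```text
[0.5615698  0.30393907 0.33335409] 0.007841539366552215 [0.12316927 0.47419443 0.02018346]
(array([ 0.04, -0.  ,  6.74]), array([ 0.,  0., -0.]))
```

View pics/m4.png

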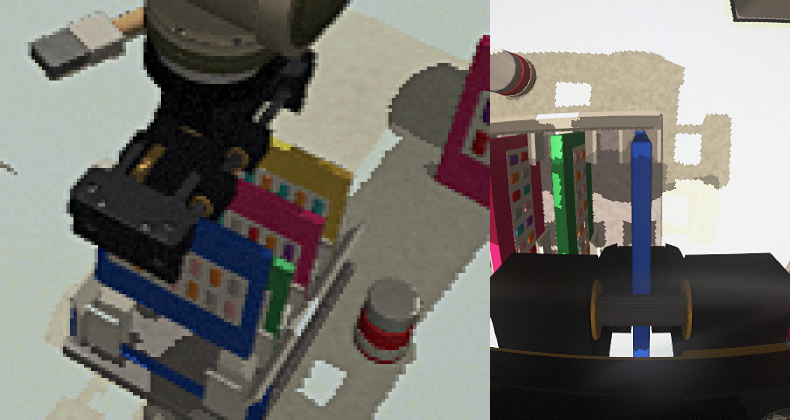

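The blue panel hangs level and parallel over the home slot, with its bottom about 8 cm up and the blue strip directly below it at (170,365) in the left half. I'll lower it slowly.

>>> carry_out([
  {"rotation": [0,0,0],"translation": [0,0,0.8],"grip": 1},
  {"rotation": [0,0,0],"translation": [0,0,1.6],"grip": 1},
  {"rotation": [0,0,0],"translation": [0,0,2.4],"grip": 1},
  {"rotation": [0,0,0],"translation": [0,0,3.2],"grip": 1},
  {"rotation": [0,0,0],"translation": [0,0,4],"grip": 1},
  {"rotation": [0,0,0],"translation": [0,0,4.6],"grip": 1},
  {"rotation": [0,0,0],"translation": [0,0,5.2],"grip": 1},
  {"rotation": [0,0,0],"translation": [0,0,5.7],"grip": 1},
  {"rotation": [0,0,0],"translation": [0,0,6.1],"grip": 1},
  {"rotation": [0,0,0],"translation": [0,0,6.3],"grip": 1},
  {"rotation": [0,0,0],"translation": [0,0,6.5],"grip": 1},
  {"rotation": [0,0,0],"translation": [0,0,6.5],"grip": 1},
])

```text
time: 8.8
tool_pos: [0.5617, 0.3047, 0.2676]
eef_rot: [0.561, 0.828, -0.0, -0.0]
force: [0.2, -0.6, -1.4]
gripper_width: 0.0078
gripper_force: 25.0
```

>>> carry_out([
  {"rotation": [0,0,0],"translation": [0,0,0.1],"grip": 1},
  {"rotation": [0,0,0],"translation": [0,0,0.2],"grip": 1},
  {"rotation": [0,0,0],"translation": [0,0,0.2],"grip": 1},
])

```text
time: 9.1
tool_pos: [0.5617, 0.3047, 0.2658]
eef_rot: [0.561, 0.828, 0.0, 0.0]
force: [-0.3, 0.9, -1.3]
gripper_width: 0.0081
gripper_force: 25.0
```

>>> carry_out([
  {"rotation": [0,0,0],"translation": [0,0,0.1],"grip": 1},
  {"rotation": [0,0,0],"translation": [0,0,0.15],"grip": 1},
  {"rotation": [0,0,0],"translation": [0,0,0.15],"grip": 1},
])

```text
time: 9.4
tool_pos: [0.5619, 0.3047, 0.2658]
eef_rot: [0.561, 0.828, 0.001, 0.001]
force: [-1.7, -1.0, 8.4]
gripper_width: 0.0078
gripper_force: 25.0
```

The force reads 8 N with the panel bottom at floor height, so it is seated. I'll release with a limited opening and rise.

>>> carry_out([
  {"rotation": [0,0,0],"translation": [0,0,-0.1],"grip": 1},
  {"rotation": [0,0,0],"translation": [0,0,-0.1],"grip": 0.35},
  {"rotation": [0,0,0],"translation": [0,0,-0.1],"grip": 0.35},
  {"rotation": [0,0,0],"translation": [0,0,-0.1],"grip": 0.35},
  {"rotation": [0,0,0],"translation": [0,0,-0.1],"grip": 0.35},
  {"rotation": [0,0,0],"translation": [0,0,-1],"grip": 0.35},
  {"rotation": [0,0,0],"translation": [0,0,-3],"grip": 0.35},
  {"rotation": [0,0,0],"translation": [0,0,-6],"grip": 0.35},
  {"rotation": [0,0,0],"translation": [0,0,-10],"grip": 0.35},
  {"rotation": [0,0,0],"translation": [0,0,-12],"grip": 0.35},
  {"rotation": [0,0,0],"translation": [0,0,-12],"grip": 0.35},
])

```text
time: 10.5
tool_pos: [0.5617, 0.3047, 0.3881]
eef_rot: [0.561, 0.828, 0.003, 0.002]
force: [0.2, 0.2, -0.3]
gripper_width: 0.0286
gripper_force: 0.0
```

```bash
python3 - <<'E'
from h import *
s=observe();print(s["tool_pos"],s["gripper_width"],s["force"],s["time"])
print(delta([.498,.195,.404],np.radians(21.7)))
E
```

```text
[0.56166757 0.30469263 0.38814863] 0.028567086457089698 [ 0.20537808  0.19394399 -0.33581373] 10.5
(array([-7.84, -9.96, -1.65]), array([0.007, 0.   , 0.   ]))
```

>>> carry_out([
  {"rotation": [0,0,0],"translation": [-1.5,-2,-1],"grip": 0.35},
  {"rotation": [0,0,0],"translation": [-4.5,-6,-1.6],"grip": 0.35},
  {"rotation": [0,0,0],"translation": [-7,-9,-1.6],"grip": 0.35},
  {"rotation": [0,0,0],"translation": [-7.8,-10,-1.6],"grip": 0.35},
  {"rotation": [0,0,0],"translation": [-7.8,-10,-1.6],"grip": 0.35},
  {"rotation": [0,0,0],"translation": [-7.8,-10,-1.6],"grip": 0.35},
])

```text
time: 11.1
tool_pos: [0.4979, 0.1955, 0.3997]
eef_rot: [0.561, 0.828, -0.0, -0.0]
force: [0.3, 0.5, -0.1]
gripper_width: 0.0289
gripper_force: 0.0
```

```bash
python3 - <<'E'
from h import *
s=observe();print(s["tool_pos"],s["eef_rot"])
c=get_calibration("wrist");im=get_image("wrist");cv2.imwrite("pics/w5.png",im)
h=cv2.cvtColor(im,cv2.COLOR_BGR2HSV)
for n,lo,hi,b in(("green",50,85,None),("pink",160,178,(220,20,320,215)),("blue",100,130,None)):
    print(n)
    for x in top_edge(im,c,lo,hi,.122,b): print(x)
print(delta([.4688,.268,.404],np.radians(21.7)))
E
```

```text
[0.49790234 0.19547771 0.39971402] [ 5.61352831e-01  8.27576521e-01 -1.43420142e-04 -2.83137750e-04]
green
[0.51424689 0.28681857]
[8.026013374328613, 117.86963653564453]
111.82232
[-0.92834115 -0.37172946]
[(-50, np.float64(-3.5), np.float64(3.9)), (-40, np.float64(-3.4), np.float64(4.0)), (-30, np.float64(-3.3), np.float64(4.0)), (-20, np.float64(-3.3), np.float64(4.0)), (-10, np.float64(-3.3), np.float64(4.0)), (0, np.float64(-3.4), np.float64(4.0)), (10, np.float64(-3.6), np.float64(3.9)), (20, np.float64(-3.7), np.float64(3.7)), (30, np.float64(-4.0), np.float64(3.5)), (40, np.float64(-3.5), np.float64(4.0)), (50, np.float64(-3.9), np.float64(3.9))]
pink
[0.46814066 0.26822308]
[7.944890975952148, 117.99755859375]
111.805046
[-0.92845315 -0.3714496 ]
[(-50, np.float64(-3.2), np.float64(3.8)), (-40, np.float64(-4.0), np.float64(3.8)), (-30, np.float64(-4.0), np.float64(3.8)), (-20, np.float64(-4.0), np.float64(3.8)), (-10, np.float64(-4.0), np.float64(3.9)), (0, np.float64(-3.9), np.float64(3.9)), (10, np.float64(-4.0), np.float64(3.9)), (20, np.float64(-4.0), np.float64(3.9)), (30, np.float64(-4.0), np.float64(3.9)), (40, np.float64(-4.0), np.float64(4.0)), (50, np.float64(-3.2), np.float64(3.2))]
blue
[0.56124591 0.30489136]
[8.141839981079102, 118.56376647949219]
111.81004
[-0.92842066 -0.3715306 ]
[(-50, np.float64(-3.5), np.float64(3.8)), (-40, np.float64(-4.1), np.float64(3.1)), (-30, np.float64(-4.0), np.float64(3.2)), (-20, np.float64(-4.0), np.float64(4.1)), (-10, np.float64(-4.1), np.float64(4.0)), (0, np.float64(-3.5), np.float64(3.9)), (10, np.float64(-3.8), np.float64(3.7)), (20, np.float64(-3.9), np.float64(3.8)), (30, np.float64(-3.7), np.float64(3.8)), (40, np.float64(-4.1), np.float64(3.9)), (50, np.float64(-3.8), np.float64(3.6))]
(array([ 7.79, -0.04, -0.43]), array([-0.001, -0.   ,  0.001]))
```

View pics/w5.png

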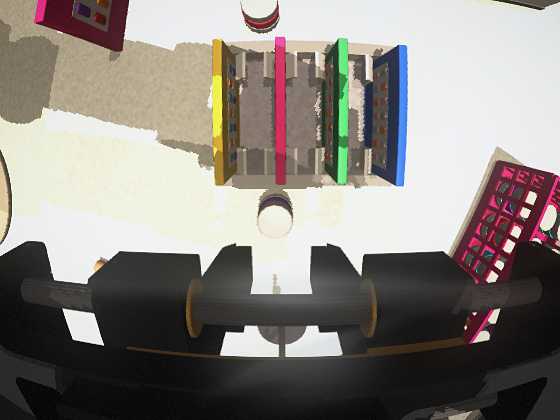

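Blue sits parallel to green at the same apparent height, at columns 395–408. Pink's top edge is at column 280, rows 38–183, in line with the gripper. Next I grasp pink.

>>> carry_out([
  {"rotation": [0,0,0],"translation": [2,0,0],"grip": 0.35},
  {"rotation": [0,0,0],"translation": [5.5,-0.1,0],"grip": 0.35},
  {"rotation": [0,0,0],"translation": [7.8,-0.1,0],"grip": 0.35},
  {"rotation": [0,0,0],"translation": [7.8,-0.1,0],"grip": 0.35},
  {"rotation": [0,0,0],"translation": [7.8,-0.1,3],"grip": 0.35},
  {"rotation": [0,0,0],"translation": [7.8,-0.1,7],"grip": 0.35},
  {"rotation": [0,0,0],"translation": [7.8,-0.1,10],"grip": 0.35},
  {"rotation": [0,0,0],"translation": [7.8,-0.1,12],"grip": 0.35},
  {"rotation": [0,0,0],"translation": [7.8,-0.1,13.4],"grip": 0.35},
  {"rotation": [0,0,0],"translation": [7.8,-0.1,13.4],"grip": 0.35},
  {"rotation": [0,0,0],"translation": [7.8,-0.1,13.4],"grip": 1},
  {"rotation": [0,0,0],"translation": [7.8,-0.1,13.4],"grip": 1},
  {"rotation": [0,0,0],"translation": [7.8,-0.1,13.4],"grip": 1},
  {"rotation": [0,0,0],"translation": [7.8,-0.1,13.4],"grip": 1},
  {"rotation": [0,0,0],"translation": [7.8,-0.1,13.4],"grip": 1},
], newtons=25)

```text
time: 12.65
tool_pos: [0.4681, 0.2673, 0.267]
eef_rot: [0.561, 0.828, 0.001, 0.001]
force: [0.1, -0.8, 4.7]
gripper_width: 0.0077
gripper_force: 25.0
```

>>> carry_out([
  {"rotation": [0,0,0],"translation": [0,0,-0.8],"grip": 1},
  {"rotation": [0,0,0],"translation": [0,0,-2],"grip": 1},
  {"rotation": [0,0,0],"translation": [0,0,-3.5],"grip": 1},
  {"rotation": [0,0,0],"translation": [0,0,-5.5],"grip": 1},
  {"rotation": [0,0,0],"translation": [0,0,-8],"grip": 1},
  {"rotation": [0,0,0],"translation": [0,0,-11],"grip": 1},
  {"rotation": [0,0,0],"translation": [0,0,-14],"grip": 1},
  {"rotation": [0,0,0],"translation": [0,0,-16],"grip": 1},
  {"rotation": [0,0,0],"translation": [0,0,-16.5],"grip": 1},
  {"rotation": [0,0,0],"translation": [0,0,-16.5],"grip": 1},
])

```text
time: 13.65
tool_pos: [0.4677, 0.2673, 0.4316]
eef_rot: [0.561, 0.828, 0.0, 0.0]
force: [-0.3, -0.3, -2.5]
gripper_width: 0.008
gripper_force: 25.0
```

```bash
python3 - <<'E'
from h import *
s=observe();print(s["tool_pos"],s["gripper_width"],s["force"],s["time"])
for p in([.38,.10,.432],[.38,-.05,.432],[.5235,-.345,.432],[.5235,-.2765,.432]): print(delta(p,np.radians(-5.4)))
E
```

```text
[0.46767224 0.2672865  0.43162186] 0.00802241462945668 [-0.33462933 -0.2852926  -2.46924445] 13.65
(array([-12.3 , -14.34,  -0.05]), array([ 0.001, -0.   ,  0.473]))
(array([-26.23, -19.89,  -0.05]), array([ 0.001, -0.   ,  0.473]))
(array([-5.895e+01, -1.747e+01, -5.000e-02]), array([ 0.001, -0.   ,  0.473]))
(array([-5.258e+01, -1.494e+01, -5.000e-02]), array([ 0.001, -0.   ,  0.473]))
```

>>> carry_out([
  {"rotation": [0,0,0],"translation": [-1.3,-1.5,0],"grip": 1},
  {"rotation": [0,0,0],"translation": [-3.6,-4.2,0],"grip": 1},
  {"rotation": [0,0,0.03],"translation": [-6.4,-7.5,0],"grip": 1},
  {"rotation": [0,0,0.07],"translation": [-9.4,-11,0],"grip": 1},
  {"rotation": [0,0,0.11],"translation": [-12.3,-14.3,0],"grip": 1},
  {"rotation": [0,0,0.15],"translation": [-15.8,-16.2,0],"grip": 1},
  {"rotation": [0,0,0.19],"translation": [-19.3,-17.8,0],"grip": 1},
  {"rotation": [0,0,0.23],"translation": [-22.8,-19,0],"grip": 1},
  {"rotation": [0,0,0.27],"translation": [-26.2,-19.9,0],"grip": 1},
  {"rotation": [0,0,0.31],"translation": [-30.5,-19.7,0],"grip": 1},
  {"rotation": [0,0,0.35],"translation": [-34.8,-19.4,0],"grip": 1},
  {"rotation": [0,0,0.39],"translation": [-39,-19,0],"grip": 1},
  {"rotation": [0,0,0.42],"translation": [-43.5,-18.7,0],"grip": 1},
  {"rotation": [0,0,0.45],"translation": [-48,-18.3,0],"grip": 1},
  {"rotation": [0,0,0.47],"translation": [-52,-18,0],"grip": 1},
  {"rotation": [0,0,0.473],"translation": [-55.5,-17.7,0],"grip": 1},
  {"rotation": [0,0,0.473],"translation": [-58,-17.5,0],"grip": 1},
  {"rotation": [0,0,0.473],"translation": [-59,-17.5,0],"grip": 1},
  {"rotation": [0,0,0.473],"translation": [-59,-17.5,0],"grip": 1},
  {"rotation": [0,0,0.473],"translation": [-59,-17.5,0],"grip": 1},
])

```text
time: 15.65
tool_pos: [0.5235, -0.3453, 0.4301]
eef_rot: [0.74, 0.673, -0.0, -0.001]
force: [0.8, -0.5, -1.0]
gripper_width: 0.0076
gripper_force: 25.0
```

```bash
python3 - <<'E'
from h import *
s=observe();print(s["tool_pos"],s["eef_rot"],s["gripper_width"],s["force"],s["time"])
im=get_image("wrist");cv2.imwrite("pics/w6.png",im)
print(delta([.5235,-.2765,.432],np.radians(-5.4)))
E
```

```text
[ 0.52353011 -0.34529307  0.43010525] [ 7.39549473e-01  6.73101326e-01 -2.89698840e-05 -1.08686835e-03] 0.0076096102747851575 [ 0.80827683 -0.52313079 -0.95727975] 15.65
(array([ 6.82, -0.64, -0.13]), array([-0.001, -0.001,  0.001]))
```

View pics/w6.png

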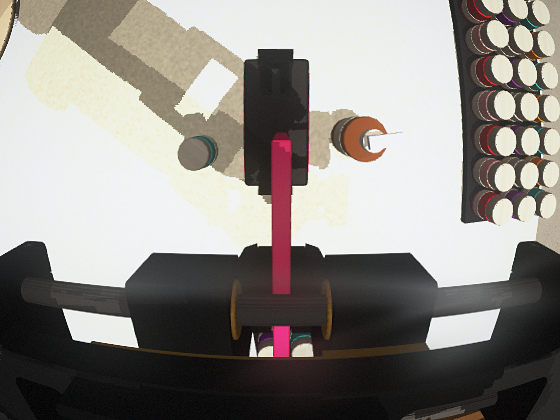

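The stand's black base spans columns 244–308 and rows 58–185, parallel to the held pink panel at column 281. The bottle and jar are clear.

```bash
python3 - <<'E'
from h import *
c=get_calibration("wrist");im=cv2.imread("pics/w6.png")
m=(im.max(2)<60).astype(np.uint8);m[200:]=0;m[:,:225]=0;m[:,325:]=0
P=[onz(c,u,v,.03,True)[:2]*1000 for v in range(65,180) for u in ([np.nonzero(m[v])[0].min(),np.nonzero(m[v])[0].max()])]
P=np.array(P).reshape(-1,2,2);mid=np.median(P.mean(1),0);w=np.median(np.linalg.norm(P[:,0]-P[:,1],axis=1))
for k in (0,1):
    l=cv2.fitLine(P[:,k].astype(np.float32),cv2.DIST_HUBER,0,.01,.01).ravel();print("edge",np.degrees(np.arctan2(l[1],l[0]))%180,l[2:]+l[:2]*((-275.7-l[3])/l[1]))
print(mid,w)
E
```

```text
edge 84.552956 [ 486.56415 -275.7    ]
edge 85.04853 [ 559.9934 -275.7   ]
[ 523.53969084 -274.7809044 ] 73.02975497736773
```

>>> carry_out([
  {"rotation": [0,0,0],"translation": [1.5,-0.1,0],"grip": 1},
  {"rotation": [0,0,0],"translation": [4,-0.4,0],"grip": 1},
  {"rotation": [0,0,0],"translation": [6.2,-0.6,0],"grip": 1},
  {"rotation": [0,0,0],"translation": [6.82,-0.64,0],"grip": 1},
  {"rotation": [0,0,0],"translation": [6.82,-0.64,0],"grip": 1},
  {"rotation": [0,0,0],"translation": [6.82,-0.64,2],"grip": 1},
  {"rotation": [0,0,0],"translation": [6.82,-0.64,5],"grip": 1},
  {"rotation": [0,0,0],"translation": [6.82,-0.64,7],"grip": 1},
  {"rotation": [0,0,0],"translation": [6.82,-0.64,8],"grip": 1},
  {"rotation": [0,0,0],"translation": [6.82,-0.64,8],"grip": 1},
  {"rotation": [0,0,0],"translation": [6.82,-0.64,8],"grip": 1},
])

```text
time: 16.8
tool_pos: [0.5237, -0.2775, 0.3522]
eef_rot: [0.74, 0.673, 0.0, 0.001]
force: [0.7, 0.3, -1.3]
gripper_width: 0.0081
gripper_force: 25.0
```

```bash
python3 - <<'E'
from h import *
s=observe();print(s["tool_pos"],s["gripper_width"],s["force"])
print(delta([.5234,-.2765,.285],np.radians(-5.4)))
a=get_image("scene")[110:215,180:300];b=get_image("side")[200:305,310:430]
cv2.imwrite("pics/m7.png",np.hstack([cv2.resize(x,(400,350),interpolation=3) for x in(a,b)]))
E
```

```text
[ 0.52374022 -0.27746802  0.3522238 ] 0.00805510246495544 [ 0.6632548   0.26837436 -1.34970313]
(array([ 0.1 , -0.05,  6.72]), array([ 0.001,  0.001, -0.   ]))
```

View pics/m7.png

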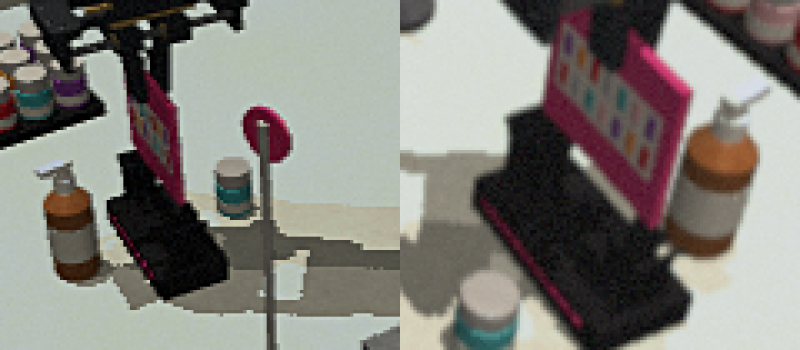

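In both views the pink panel hangs just above the stand's slot, aligned with it, at (155,140) in the left half and (620,110) in the right half. I'll lower it slowly.

>>> carry_out([
  {"rotation": [0,0,0],"translation": [0.1,-0.03,0.8],"grip": 1},
  {"rotation": [0,0,0],"translation": [0.1,-0.03,1.6],"grip": 1},
  {"rotation": [0,0,0],"translation": [0.1,-0.03,2.4],"grip": 1},
  {"rotation": [0,0,0],"translation": [0.1,-0.03,3.2],"grip": 1},
  {"rotation": [0,0,0],"translation": [0.1,-0.03,4],"grip": 1},
  {"rotation": [0,0,0],"translation": [0.1,-0.03,4.6],"grip": 1},
  {"rotation": [0,0,0],"translation": [0.1,-0.03,5.2],"grip": 1},
  {"rotation": [0,0,0],"translation": [0.1,-0.03,5.7],"grip": 1},
  {"rotation": [0,0,0],"translation": [0.1,-0.03,6.1],"grip": 1},
  {"rotation": [0,0,0],"translation": [0.1,-0.03,6.4],"grip": 1},
  {"rotation": [0,0,0],"translation": [0.1,-0.03,6.6],"grip": 1},
  {"rotation": [0,0,0],"translation": [0.1,-0.03,6.6],"grip": 1},
])

```text
time: 18.1
tool_pos: [0.5235, -0.2761, 0.2853]
eef_rot: [0.74, 0.673, 0.0, 0.0]
force: [-0.1, -0.1, -1.3]
gripper_width: 0.0075
gripper_force: 25.0
```

>>> carry_out([
  {"rotation": [0,0,0],"translation": [0,0,0.1],"grip": 1},
  {"rotation": [0,0,0],"translation": [0,0,0.2],"grip": 1},
  {"rotation": [0,0,0],"translation": [0,0,0.2],"grip": 1},
])

```text
time: 18.4
tool_pos: [0.5237, -0.276, 0.285]
eef_rot: [0.739, 0.673, 0.0, 0.001]
force: [-2.1, 3.1, 9.1]
gripper_width: 0.008
gripper_force: 25.0
```

>>> carry_out([
  {"rotation": [0,0,0],"translation": [0,0,-0.1],"grip": 1},
  {"rotation": [0,0,0],"translation": [0,0,-0.1],"grip": 0.2},
  {"rotation": [0,0,0],"translation": [0,0,-0.1],"grip": 0.2},
  {"rotation": [0,0,0],"translation": [0,0,-0.1],"grip": 0.2},
  {"rotation": [0,0,0],"translation": [0,0,-0.1],"grip": 0.2},
  {"rotation": [0,0,0],"translation": [0,0,-1],"grip": 0.2},
  {"rotation": [0,0,0],"translation": [0,0,-3],"grip": 0.2},
  {"rotation": [0,0,0],"translation": [0,0,-6],"grip": 0.2},
  {"rotation": [0,0,0],"translation": [0,0,-10],"grip": 0.2},
  {"rotation": [0,0,0],"translation": [0,0,-14],"grip": 0.2},
  {"rotation": [0,0,0],"translation": [0,0,-16],"grip": 0.2},
  {"rotation": [0,0,0],"translation": [0,0,-16],"grip": 0.2},
  {"rotation": [0,0,0],"translation": [0,0,-16],"grip": 0.2},
])

```text
time: 19.7
tool_pos: [0.5233, -0.276, 0.4427]
eef_rot: [0.74, 0.673, -0.0, -0.0]
force: [-0.1, 0.2, -0.7]
gripper_width: 0.035
gripper_force: 0.0
```

```bash
python3 - <<'E'
from h import *
s=observe();print(s["tool_pos"],s["gripper_width"],s["force"],s["time"])
c=get_calibration("wrist");im=get_image("wrist")
for x in top_edge(im,c,160,178,.14,(220,20,340,330)): print(x)
A=get_image("scene");B=get_image("side")
cv2.imwrite("pics/m8.png",np.vstack([np.hstack([cv2.resize(x,(400,300),interpolation=3) for x in r]) for r in((A[125:200,190:290],B[205:295,320:440]),(A[222:312,290:410],B[110:200,185:305]))]))
E
```

```text
[ 0.52331395 -0.27598849  0.44265809] 0.03502704881981398 [-0.12866751  0.17494533 -0.65336253] 19.7
[ 0.52397601 -0.27400845]
[8.4313325881958, 119.41836547851562]
84.68946
[ 0.9957077  -0.09255373]
[(-50, np.float64(-4.2), np.float64(4.2)), (-40, np.float64(-4.2), np.float64(4.2)), (-30, np.float64(-4.1), np.float64(4.1)), (-20, np.float64(-4.1), np.float64(4.1)), (-10, np.float64(-4.1), np.float64(4.1)), (0, np.float64(-4.0), np.float64(4.0)), (10, np.float64(-4.0), np.float64(4.0)), (20, np.float64(-4.0), np.float64(4.0)), (30, np.float64(-4.0), np.float64(3.9)), (40, np.float64(-3.9), np.float64(3.9)), (50, np.float64(-3.9), np.float64(3.9))]
```

View pics/m8.png

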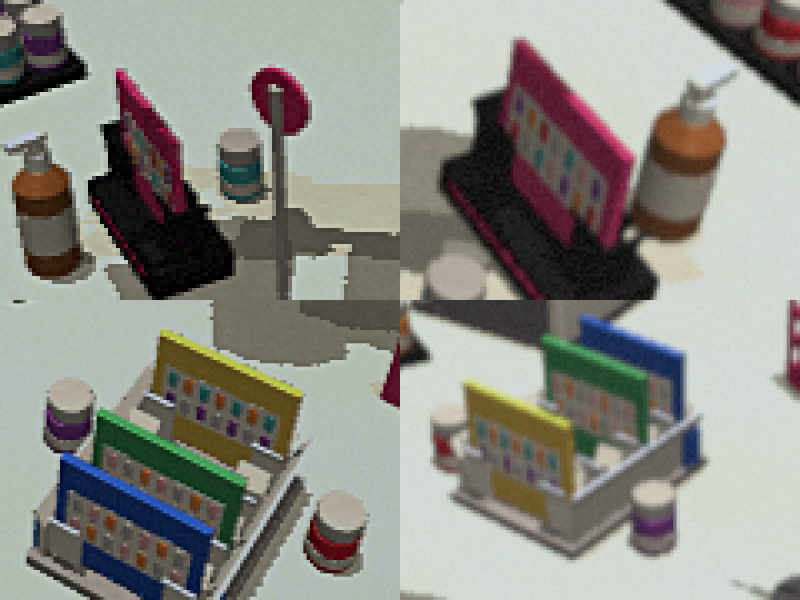

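The pink panel stands in the stand exactly where blue did, with the same top corners at (117,69) and (518,40). Blue is fully down in its home slot, level with green, and the jars, bottle and flag have not moved. I'm handing in.

```bash
python3 -c "from cell import *;print(sign_off())"
```

```text
the job is handed in; nothing more can be done
None
```

The job is handed in at about 20 s of the 67 s limit: the blue panel is seated in its home slot in the rack and the pink panel is seated in the display stand, with no other objects seen to have moved in the final views.

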